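Square up the menu cards and hold the spring clip open around them

TASK

The three menu cards in the wooden stand on the drinks counter have slipped out unevenly: tap their free ends in until all three are fully home against the stop and flush. Then pinch the red spring clip open by its handles, lift it, and hold its jaws gaping around the free upright edges of all three cards, about half way up, with the edges well inside the mouth and the clip not touching the cards, so that I can slip in one more. Finish while still holding the clip open there, and leave the candle and the two glasses where they stand.

Things in the scene. Friction and masses are not known exactly. Their poses are not given: they have to be found in the camera images.
- stand: Fixed dark wooden card stand. Origin: on the counter, straight below the cards' free edges when home; +x along the slot to the stop, z up. Base 10 thick, 70 wide, x=30 to 160 mm; two walls with outer faces at y=+-15, 60 high, x=30 to 150, 14 mm slot between. Home cards overhang its front by 30 mm, free on all sides, their free edges at x=0, z=10 to 130.
- stand_stop (a point): Middle of the stop's face at the far end of the slot, 150 mm from the stand's origin and 70 mm above the counter. The stop is 40 wide and reaches 95 mm above the counter; the cards are home when their far edges meet it.
- card_left: Green stiff menu card, 150 long x 120 tall x 4 thick, 85 g, on its long edge in the slot, the left one of three (left = the stand's +y), sliding freely. Origin: middle of its free upright edge, 60 mm above its lower edge; +x along the card towards the stop, z up. It starts with that edge 8 to 28 mm out of home.
- card_mid: White stiff menu card, 150 long x 120 tall x 4 thick, 85 g, on its long edge in the slot, the middle one of three (left = the stand's +y), sliding freely. Origin: middle of its free upright edge, 60 mm above its lower edge; +x along the card towards the stop, z up. It starts with that edge 8 to 28 mm out of home.
- card_right: Yellow stiff menu card, 150 long x 120 tall x 4 thick, 85 g, on its long edge in the slot, the right one of three (left = the stand's +y), sliding freely. Origin: middle of its free upright edge, 60 mm above its lower edge; +x along the card towards the stop, z up. It starts with that edge 8 to 28 mm out of home.
- clip: Red plastic spring clip, 70 g, 30 high, lying on its side, hinge pin upright, so that it opens sideways. Origin: on the 12 mm steel pin at mid-height, 15 mm above the counter. +x from the pin to the jaws, y across, z along the pin; symmetric about y=0. The 3 mm handles reach back to about x=-58 and splay when shut: 57 mm wide over them at x=-40, 66 at their ends.
- clip_grip (a point): Where to pinch: between the handles, 42 mm behind the pin, mid-height. Squeezing along the clip's y spreads the jaws: about 3 N to start, 8 N at full spread, where the handles are parallel (28 mm over the outer faces, x=-58 to -22) and meet a solid stop; a grip of 15 to 25 N is fine. It snaps shut when let go.
- clip_mouth (a point): Middle of the mouth, 31 mm ahead of the pin, mid-height. The jaws end at x=63 mm shut, x=60 spread. The lips meet when shut; fully spread they are about 44 mm apart and the mouth is as wide back to about x=14; the jaws are then about 54 mm wide outside.
- clip_left (a joint): How far each of the clip's halves has turned open (both move alike): 0 rad shut, 0.36 rad fully spread.
- candle: Bystander: amber glass votive candle, 62 diameter, 62 tall with its wick, loose. Origin: centre of its underside.
- glass_a: Bystander: clear tumbler standing upside down, 76 diameter at the bottom, 135 tall, loose. Origin: centre of its underside.
- glass_b: Bystander: a second tumbler, the same as glass_a, on the other side.

How it is judged (in metres and radians):
On the way, in this order (a step that is already met when the one before it is completed fails the run):
1. all three cards are home against the stop and flush (within 3 mm), standing in the stand (x of card_left in the frame of stand between -0.003 and 0.003 m and x of card_mid in the frame of stand between -0.003 and 0.003 m and x of card_right in the frame of stand between -0.003 and 0.003 m and angle between each of card_left, card_mid, card_right's own z axis and vertical below 0.12 rad and height (world z) of card_left between 0.064 and 0.077 m and height (world z) of card_mid between 0.064 and 0.077 m and height (world z) of card_right between 0.064 and 0.077 m), for 0.2 s.
2. the clip is spread open in the fingers and lifted off the counter (value of joint clip_left above 0.22 rad and height (world z) of clip above 0.035 m and contact force between the fingers and clip above 1.5 N), for 0.2 s.
At the end, for the whole second after the job is handed in: Fingers hold the clip still, spread over 0.22 rad, 40 to 115 mm up, level and in line with the stand within 0.25 rad; all three card edges lie 10 to 52 mm ahead of its pin, within 16 mm of its middle plane, untouched by it; the cards stand home within 3 mm; the clip does not touch the stand (all of step 1 and x of card_left in the frame of clip between 0.01 and 0.052 m and y of card_left in the frame of clip between -0.016 and 0.016 m and contact force between clip and card_left below 0.3 N and x of card_mid in the frame of clip between 0.01 and 0.052 m and y of card_mid in the frame of clip between -0.016 and 0.016 m and contact force between clip and card_mid below 0.3 N and x of card_right in the frame of clip between 0.01 and 0.052 m and y of card_right in the frame of clip between -0.016 and 0.016 m and contact force between clip and card_right below 0.3 N and value of joint clip_left above 0.22 rad and height (world z) of clip between 0.04 and 0.115 m and angle between clip's own z axis and vertical below 0.25 rad and angle between the x axis of clip and the x axis of stand, either way round below 0.25 rad and contact force between the fingers and clip above 1.5 N and contact force between clip and stand below 0.2 N and linear speed of clip below 0.03 m/s); the arm keeps its last pose, push and grip.
It fails at once if the candle is pushed more than 30 mm or knocked over (distance of candle from where it was at the start of the episode above 0.03 m or angle between candle's own z axis and vertical above 0.5 rad).
It fails at once if the first glass is pushed more than 30 mm or knocked over (distance of glass_a from where it was at the start of the episode above 0.03 m or angle between glass_a's own z axis and vertical above 0.5 rad).
It fails at once if the second glass is pushed more than 30 mm or knocked over (distance of glass_b from where it was at the start of the episode above 0.03 m or angle between glass_b's own z axis and vertical above 0.5 rad).
It also fails if it takes over 58 s, if anything falls off the work surface, if the arm or the gripper's body presses on something with over 40 N, if the wrist force passes 120 N, or if a joint passes its speed limit or range.

ROBOT

A 7-joint arm with a two-finger parallel gripper is mounted at the origin on the work surface. World frame = base frame: x ahead of the robot, y to its left, z up, the work surface at z = 0. Lengths are in mm, angles in rad, forces in N, time in s.
With the tool pointing down it reaches from about 400 to 850 mm from the base axis. Payload 4.4 kg.
Tool frame: the origin (TCP) lies at the very end of the fingers, on their centre line; the grasp point (between the pads) lies 19 mm behind it (arm.tcp_to_grasp is the distance from the TCP to the grasp point, in mm); z points along the fingers, y is the line along which they close (so a half turn about z gives the same grasp; the last joint's range is limited). The gripper opens to 94 mm and grips with 3 to 60 N. Pads are 16 mm wide; open, the fingers measure 119 mm over their backs; the gripper's body (75 mm by 177 mm) begins 78 mm behind the grasp point.
Start: joints at [1.238, 0.628, 0.038, 1.517, -0.027, 0.996, -0.02], TCP at [171.4, -627.009, 174.878] pointing down, gripper open.
Joint ranges: [-3.06, 3.06], [-0.37, 2.12], [-1.25, 1.32], [0.18, 2.47], [-1.1, 4.24], [0.23, 1.98], [-2.94, 2.94]. Speed limits (rad/s): [2.57, 2.57, 3.14, 3.14, 3.14, 3.14, 3.14].

INTERFACE

Orientations are given as a unit quaternion [w, x, y, z].
In Python, from station import arm, cams, job_done gives the robot as it stands.
- The arm moves only by the shell command python3 -m inch 'ROWS'. ROWS is JSON, a list of rows, each a list of 7 numbers: the turn, a rotation vector about the world's x, y, z in degrees, then the shift along the world's x, y, z in m, then the opening, from -1 (shut) to 1 (fully open). In form: [[ax, ay, az, tx, ty, tz, jaw], ...]. A call has 1 to 20 rows; each row is the pose to reach, as a shift and turn from the pose commanded when the call began; what a row does not reach only later rows make up. A row lasts 1/8 s, in which the tool goes at most 62.5 mm and 10.7 degrees, less where a joint would pass 70% of its speed; a pose out of reach is approached as far as the arm can. A call with a gripper value outside its range is refused whole. The fingers move at their own pace and stop on an object; the grip force is fixed at half the most. Time passes only in rows, so rows that repeat a pose let the fingers close. It gives the time, the measured TCP pose, the force, the opening and the grip force at its end, in the units of the state.
- arm.state(): the state, without advancing time (a new reading comes with each control period).
- cams.get_image(name): name is "scene" or "top"; returns the picture (420x560x3 uint8, red, green, blue); there is no depth.
- cams.camera_info(name): a dict with "fov_y" (degrees; the focal length in pixels is half the picture's height over the tangent of half this angle, whatever the lens; pixels are square), "cx", "cy" (the principal point, pixels), "world_from_camera" (4x4, takes a point from camera to world coordinates). Camera axes: x right, y up, looking along -z (the intrinsics and any distortion apply to the point x, -y, -z); pixel columns grow to the right and rows downward; lengths in mm; the calibration is good to about 2 mm. A picture is of the moment at which its call begins. camera_info takes no time and is no camera call.
- job_done(): hands the job in; it is judged then, once.
The state is a dict: "clock": time; "q": joint angles; "joint_velocities": joint speeds; "joint_torque": joint torques, N m; "tcp_pos": TCP position; "tcp_rot": TCP orientation; "contact_force": force on the tool from outside, world axes, zero at the start; "ft_torque": the same for the moment, N m; "width": finger opening in mm; "finger_force": force on a finger pad.
Only numpy, scipy, OpenCV 4.12 (cv2) and the standard library are available. Lean on these libraries where they do the work, as an engineer would, in place of code of your own. Each camera call takes 0.05 s, during which the arm holds its last target. There are 200 camera calls.

## Working session

There is one attempt and no reset: what is moved stays moved. The work goes in short steps, Python scripts to look and compute and a shell command to move; the robot and the scene stay as the last step left them, time stands still between calls to the robot, and variables do not carry over. Pictures are saved under pics/ and viewed, at most 10 in all, crops included, and the job is handed in when it is done.

```bash
mkdir -p pics; ls; python3 - <<'E'
from station import arm,cams
import cv2
for n in("scene","top"):
    im=cams.get_image(n); cv2.imwrite(f"pics/{n}0.png",im[:,:,::-1]); print(n,cams.camera_info(n))
print(arm.state())
E
```

```text
pics
scene {'fov_y': 44.54624659255224, 'cx': 280.33959182126654, 'cy': 211.22066841692794, 'world_from_camera': array([[-8.47213190e-01, -3.52996428e-01,  3.97018049e-01,
         1.21771306e+03],
       [ 5.31022652e-01, -5.40687639e-01,  6.52435300e-01,
         1.01961099e+03],
       [-1.56445789e-02,  7.63577369e-01,  6.45526799e-01,
         1.06494954e+03],
       [ 0.00000000e+00,  0.00000000e+00,  0.00000000e+00,
         1.00000000e+00]])}
top {'fov_y': 48.72477561937606, 'cx': 274.774759483409, 'cy': 213.95755063057712, 'world_from_camera': array([[ 1.25101567e-02,  9.81677864e-01, -1.90136967e-01,
         3.53221319e+02],
       [-9.99917188e-01,  1.17077979e-02, -5.34264673e-03,
         1.58333074e+01],
       [-3.01867284e-03,  1.90188059e-01,  9.81743037e-01,
         1.28524158e+03],
       [ 0.00000000e+00,  0.00000000e+00,  0.00000000e+00,
         1.00000000e+00]])}
{'clock': 0.1, 'q': array([ 1.23823239,  0.62922926,  0.0384823 ,  1.5182163 , -0.02701621,
        0.99631432, -0.01999017]), 'joint_velocities': array([-0.00042576, -0.00257159,  0.00066617, -0.00085619, -0.00144521,
        0.00214035, -0.0003809 ]), 'joint_torque': array([ 2.43208167e-03, -5.50793374e+01,  1.14730328e+00, -1.87117159e+01,
       -5.21198299e-02,  1.91929867e-02,  4.16697060e-05]), 'tcp_pos': array([ 171.19509631, -626.40083003,  174.07913799]), 'tcp_rot': array([-8.15255441e-04,  9.91119343e-01,  1.32972809e-01, -1.20787236e-04]), 'contact_force': array([-0.58342453,  0.42249142,  0.01180831]), 'ft_torque': array([ 0.0354517 ,  0.00238414, -0.03665645]), 'finger_force': 0.0, 'width': 93.73244277342005}
```

View pics/scene0.png

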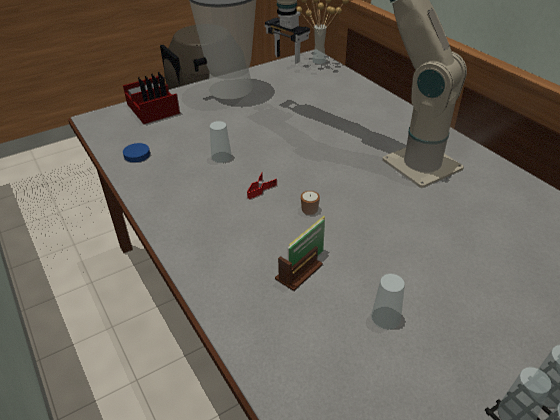

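View pics/top0.png

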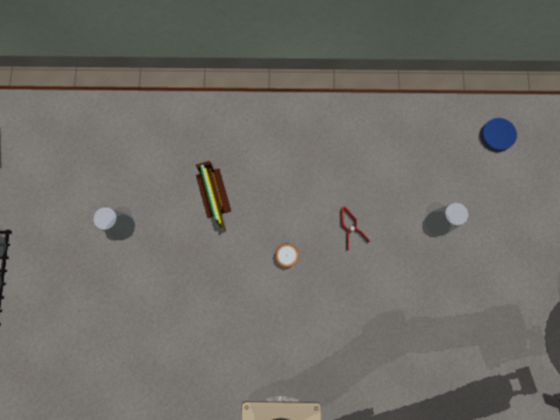

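The scene view shows the stand at (300,260), clip at (262,187) and candle at (311,202). In the top view they are at (213,190), (352,228) and (287,255), with glasses at (105,218) and (456,214). Next I'll enlarge both.

```bash
python3 - <<'E'
import cv2
t=cv2.imread("pics/top0.png"); s=cv2.imread("pics/scene0.png")
a=cv2.resize(t[152:252,185:245],None,fx=6,fy=6,interpolation=cv2.INTER_CUBIC)
b=cv2.resize(t[195:262,325:385],None,fx=6,fy=6,interpolation=cv2.INTER_CUBIC)
c=cv2.copyMakeBorder(b,0,600-b.shape[0],0,0,cv2.BORDER_CONSTANT)
cv2.imwrite("pics/c1.png",cv2.hconcat([a,c]))
E
cat >h.py <<'E'
import numpy as np
from station import cams
def ray(n,u,v):
    c=cams.camera_info(n);f=210/np.tan(np.radians(c['fov_y']/2));M=c['world_from_camera']
    return M[:3,3],M[:3,:3]@np.array([(u-c['cx'])/f,-(v-c['cy'])/f,-1])
def at(n,u,v,z):
    o,d=ray(n,u,v);return (o+d*(z-o[2])/d[2])[:2].round(1)
def px(n,p):
    c=cams.camera_info(n);f=210/np.tan(np.radians(c['fov_y']/2));M=c['world_from_camera']
    q=M[:3,:3].T@(np.array(p)-M[:3,3]);return c['cx']+f*q[0]/-q[2],c['cy']-f*q[1]/-q[2]
E
```

```text
(no output)
```

View pics/c1.png

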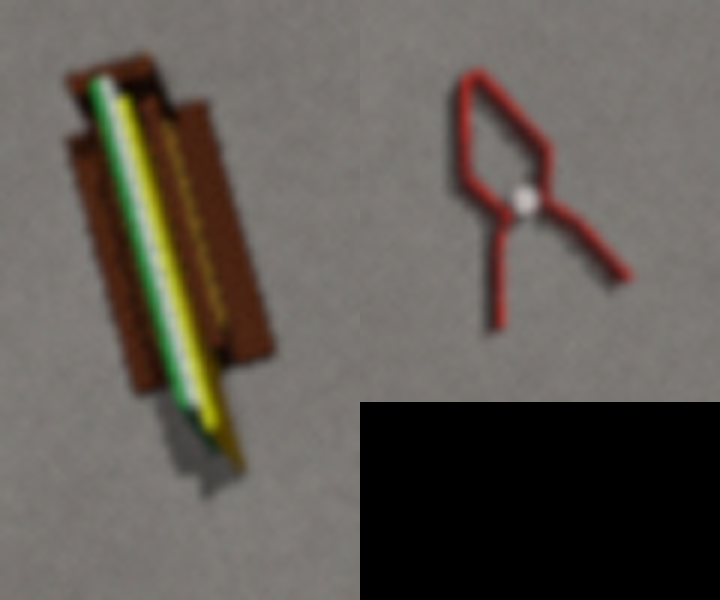

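Crop: the base's near corners are at (138,392) and (272,352), its far ones at (68,145) and (208,100), and the card ends are near (182,405) to (212,430). The clip's pin is at (525,200), its jaw tip at (475,72) and its handle ends at (497,328) and (628,278).

```bash
python3 - <<'E'
from h import *
T=lambda u,v,z:at("top",185+u/6-.4,152+v/6-.4,z)
C=lambda u,v,z:at("top",325+(u-360)/6-.4,195+v/6-.4,z)
nl,nr,fr,fl=T(138,392,10),T(272,352,10),T(208,100,10),T(68,145,10)
print("base",nl,nr,fr,fl)
ax=(fr-nr)+(fl-nl);th=np.arctan2(ax[1],ax[0]);e=np.array([np.cos(th),np.sin(th)]);n=np.array([-e[1],e[0]])
mid=(nl+nr)/2;print("th",np.degrees(th),"origin(base)",mid-30*e, np.degrees(np.arctan2(*(nr-nl)[::1])))
cards={k:T(*p,130) for k,p in dict(gN=(182,405),wN=(195,415),yN=(213,430),gF=(93,80),wF=(108,80),yF=(122,97)).items()};print(cards)
for a,b in("gN gF","wN wF","yN yF")and[("gN","gF"),("yN","yF")]:
    d=cards[b]-cards[a];print(np.hypot(*d),np.degrees(np.arctan2(d[1],d[0])))
print("stop top L,R far",T(68,72,95),T(152,55,95))
for k,p in dict(pin=(525,200),jaw=(475,72),h1=(497,328),h2=(628,278)).items(): print(k,C(*p,30))
p,j=C(525,200,30),C(475,72,30);d=j-p;print("clip yaw",np.degrees(np.arctan2(d[1],d[0])),np.hypot(*d))
d=p-(C(497,328,30)+C(628,278,30))/2;print(np.degrees(np.arctan2(d[1],d[0])),np.hypot(*d))
for nme,u,v,z in(("candle",287,255,50),("ga",105,218,135),("gb",456,214,135)):print(nme,at("top",u,v,z))
for nme,u,v,z in(("candle",311,196,62),("ga",393,283,135),("gb",220,126,135),("pin",262,183,30)):print(nme,at("scene",u,v,z))
E
```

```text
base [589.5 210.7] [609.2 148.7] [731.2 183. ] [708.3 248.7]
th 16.712340910860984 origin(base) [570.61718265 171.07299546] 162.37276509752044
{'gN': array([561.9, 173.5]), 'wN': array([557.7, 167.9]), 'yN': array([551.3, 160.1]), 'gF': array([704.1, 217.3]), 'wF': array([704.1, 210.8]), 'yF': array([696.6, 204.4])}
148.79274175846083 17.119715561947242
151.90319285650327 16.95575304080974
stop top L,R far [718.3 234.7] [726.6 197.6]
pin [ 559.9 -189.7]
jaw [ 619.3 -167.8]
h1 [ 501.  -175.9]
h2 [ 524.5 -235.7]
clip yaw 20.238268225567104 63.308530230925406
18.853158764419142 49.82301175159927
candle [481.3 -11.4]
ga [560.5 450.6]
gb [ 581.3 -435.2]
candle [481.1  -4.1]
ga [561.  453.6]
gb [ 577.1 -428.7]
pin [ 554.9 -184. ]
```

```bash
python3 - <<'E'
import cv2
s=cv2.imread("pics/scene0.png")
a=cv2.resize(s[210:295,265:335],None,fx=7,fy=7,interpolation=cv2.INTER_CUBIC)
b=cv2.resize(s[165:205,240:284],None,fx=7,fy=7,interpolation=cv2.INTER_CUBIC)
c=cv2.copyMakeBorder(b,0,a.shape[0]-b.shape[0],0,0,cv2.BORDER_CONSTANT)
cv2.imwrite("pics/c2.png",cv2.hconcat([a,c]))
E
```

```text
(no output)
```

View pics/c2.png

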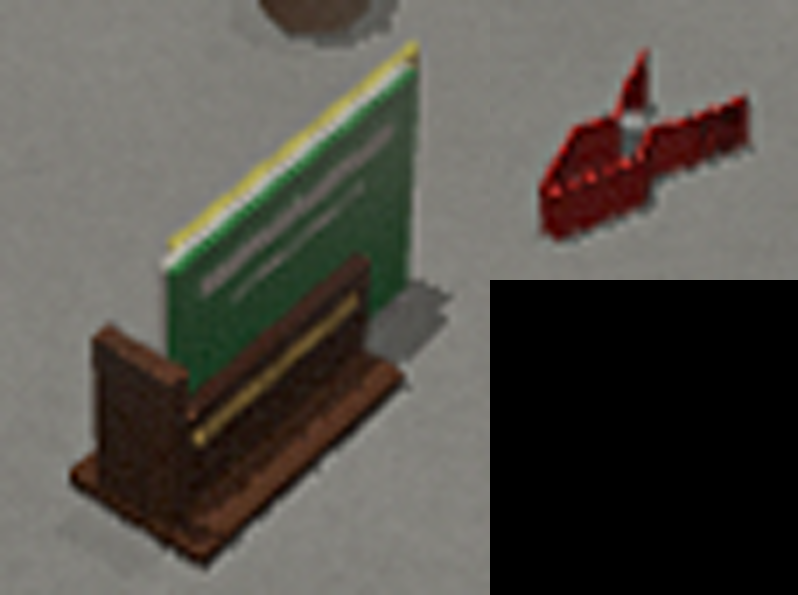

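The scene crop gives base corners at (205,560), (403,372) and (72,472), and the clip's pin top at (633,120).

```bash
python3 - <<'E'
from h import *
S=lambda u,v,z:at("scene",265+u/7-.4,210+v/7-.4,z)
K=lambda u,v,z:at("scene",240+(u-490)/7-.4,165+v/7-.4,z)
fl,nl,fr=S(205,555,10),S(403,370,10),S(72,472,10);print(fl,nl,fr)
d=fl-nl;print(np.hypot(*d),np.degrees(np.arctan2(d[1],d[0])));e=d/np.hypot(*d);n=np.array([-e[1],e[0]])
print("origin",nl-30*e-35*n,fl-160*e-35*n)
print("cards N top g,y",S(415,68,130),S(415,45,130),"F",S(172,265,130),S(172,243,130))
print("pin",K(633,118,30),"jaw",K(545,190,30),"h",K(745,97,30),K(645,52,30))
def tri(a,b):
    o1,d1=ray("top",*a);o2,d2=ray("scene",*b);A=np.c_[d1,-d2];t=np.linalg.lstsq(A,o2-o1,rcond=None)[0];return o1+d1*t[0],o2+d2*t[1]
print("pin tri",tri((325+165/6-.4,195+200/6-.4),(240+143/7-.4,165+118/7-.4)))
E
```

```text
[710.8 248.8] [589.1 209.8] [731.4 184.2]
127.79628320103829 17.768584007427208
origin [571.21215583 167.31441385] [569.11356322 166.64189855]
cards N top g,y [560.2 170. ] [552.  158.6] F [701.1 211.2] [694.7 201.3]
pin [ 556.1 -195. ] jaw [ 619.  -169.2] h [ 502.2 -179.9] [ 523.8 -238.4]
pin tri (array([ 559.0336521 , -188.83536333,   34.99756821]), array([ 559.32612991, -189.06817897,   35.08382785]))
```

```bash
python3 -m inch '[[0,0,1.7,0.26,0.377,0.03,-1],[0,0,1.7,0.26,0.377,0.03,-1],[0,0,1.7,0.26,0.377,0.03,-1],[0,0,1.7,0.26,0.377,0.03,-1],[0,0,1.7,0.26,0.377,0.03,-1],[0,0,1.7,0.26,0.377,0.03,-1],[0,0,1.7,0.26,0.377,0.03,-1],[0,0,1.7,0.26,0.377,0.03,-1],[0,0,1.7,0.336,0.777,0.03,-1],[0,0,1.7,0.336,0.777,0.03,-1],[0,0,1.7,0.336,0.777,0.03,-1],[0,0,1.7,0.336,0.777,0.03,-1],[0,0,1.7,0.336,0.777,0.03,-1],[0,0,1.7,0.336,0.777,0.03,-1],[0,0,1.7,0.336,0.777,0.03,-1],[0,0,1.7,0.336,0.777,0.03,-1],[0,0,1.7,0.336,0.777,0.03,-1]]'
```

```text
clock: 2.22
tcp_pos: [507.0, 148.4, 204.5]
tcp_rot: [0.001, 0.989, 0.147, -0.001]
contact_force: [-0.1, 0.4, 0.4]
width: 0.4
finger_force: 0.0
```

```bash
python3 -m inch '[[0,0,0,0,0,-0.06,-1],[0,0,0,0,0,-0.12,-1],[0,0,0,0,0,-0.15,-1],[0,0,0,0,0,-0.15,-1]]'; python3 - <<'E'
from h import *
import cv2
t=cams.get_image("top")[:,:,::-1]; s=cams.get_image("scene")[:,:,::-1]
a=cv2.resize(t[152:252,185:245],None,fx=6,fy=6,interpolation=cv2.INTER_CUBIC)
b=cv2.resize(s[205:290,275:335],None,fx=7,fy=7,interpolation=cv2.INTER_CUBIC)
cv2.imwrite("pics/c3.png",cv2.hconcat([a,cv2.copyMakeBorder(b,0,5,0,0,cv2.BORDER_CONSTANT)]))
from station import arm
p=arm.state()['tcp_pos'];print(p,px("scene",p),px("top",p))
E
```

```text
clock: 2.72
tcp_pos: [505.5, 147.2, 53.1]
tcp_rot: [0.001, 0.989, 0.146, -0.003]
contact_force: [0.8, 0.5, 0.5]
width: 0.5
finger_force: 0.0
[508.18561042 148.88519484  55.76705208] (np.float64(333.1175016637844), np.float64(228.07089010994542)) (np.float64(227.02376472404694), np.float64(244.0003344241585))
```

View pics/c3.png

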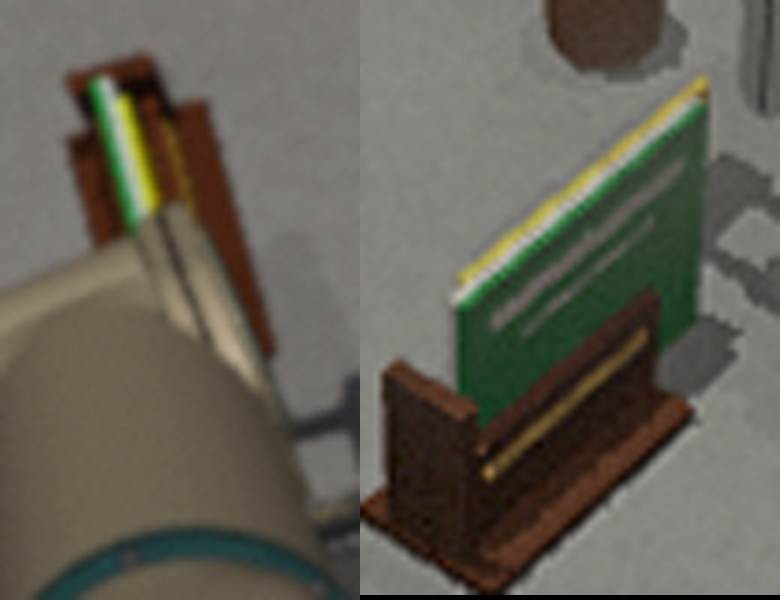

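The finger's tip is cut off at the right, near crop pixel (765,110), so I'll look wider to check where the tool is.

```bash
python3 - <<'E'
from h import *
import cv2
s=cams.get_image("scene")[:,:,::-1]
cv2.imwrite("pics/c4.png",cv2.resize(s[170:285,285:385],None,fx=5,fy=5,interpolation=cv2.INTER_CUBIC))
from station import arm
p=arm.state()['tcp_pos'];print(p);e=np.array([.956,.292,0]);n=np.array([-.292,.956,0])
for q in (p,p+8*e+12*n,p+8*e-12*n,p-8*e+12*n): u=px("scene",q);print(5*(u[0]-285+.5),5*(u[1]-170+.5))
E
```

```text
[508.72377258 149.39012076  56.3397871 ]
242.91184009142228 292.9495354199378
251.37436156088683 308.9181032604454
218.2341692718029 291.1511922671922
267.6399960059882 294.75155758783376
```

View pics/c4.png

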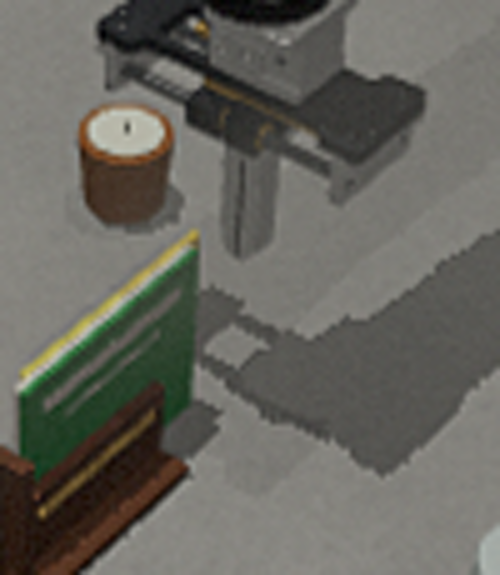

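The scene crop shows the finger tip's lowest corner at (250,258), but the reported TCP predicts (251,309). I'll check this against the first picture and the gripper body.

```bash
python3 - <<'E'
from h import *
from station import arm
import cv2
st=arm.state();p=st['tcp_pos'];print(p,st['q'])
for h in(0,40,97): u=px("scene",p+[0,0,h]);print(h,5*(u[0]-285+.5),5*(u[1]-170+.5))
q=np.array([171.2,-626.4,174.1]);y=np.array([.2636,-.9646,0])
s=cv2.imread("pics/scene0.png")
S=lambda u:(6*(u[0]-245+.5),6*(u[1]+.5))
for n_,d in(("tcp",0*y),("f1",53*y),("f2",-53*y),("body",np.array([0,0,97.]))): print(n_,S(px("scene",q+d)))
t=cams.get_image("top")[:,:,::-1]
a=cv2.resize(s[0:85,245:325],None,fx=6,fy=6,interpolation=cv2.INTER_CUBIC)
b=cv2.resize(t[190:360,160:320],None,fx=3,fy=3,interpolation=cv2.INTER_CUBIC)[:510,:318]
cv2.imwrite("pics/c5.png",cv2.hconcat([a,b]))
u=px("top",p+[0,0,97]);print("top body",480+3*(u[0]-160),3*(u[1]-190))
E
```

```text
[508.72377258 149.39012076  56.3397871 ] [-0.28037309  0.62909787 -0.08754348  1.96139172  0.09908356  0.55265549
 -1.71129376]
0 242.91184009142228 292.9495354199378
40 246.44191552056782 241.32415064225114
97 251.69135803268261 164.55398099693411
tcp (np.float64(254.5071583411176), np.float64(407.3044261135889))
f1 (np.float64(196.66355471449492), np.float64(385.3833510445609))
f2 (np.float64(313.9303418828854), np.float64(429.8241168933684))
body (np.float64(253.40970557920957), np.float64(266.4888954618135))
top body 668.0971658145388 146.2877769514354
```

View pics/c5.png

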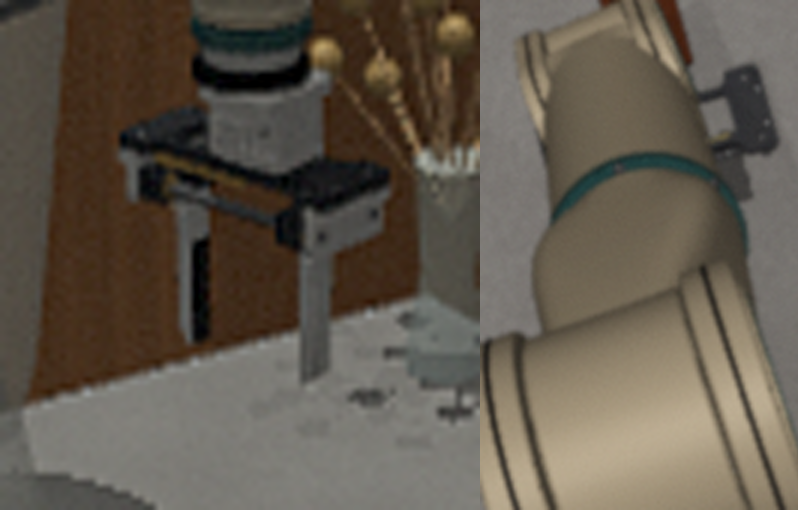

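```bash
python3 - <<'E'
from h import *
p=np.array([508.7,149.4,56.3]);n=np.array([-.292,.956,0])
for h in(120,150,190):
  u=px("top",p-80*n+[0,0,h-56]);print(h,480+3*(u[0]-160),3*(u[1]-190), at("top",250.7,226,h))
print("base plate top",at("top",243,404,12),at("top",321,405,12),"scene corners",at("scene",383,161,12),at("scene",428,183,12),at("scene",465,167,12),at("scene",423,149,12))
E
```

```text
120 763.7033088282586 125.40680518524795 [546.9  83.1]
150 762.0390780569248 119.86816392516184 [541.9  81.4]
190 759.6826315342553 112.02579484843574 [535.3  79.1]
base plate top [97.2 98.8] [  97.4 -103.2] scene corners [114.6 -79.6] [ 74. 103.] [-100.2  106.1] [-58.9 -58.1]
```

```bash
python3 -m inch '[[0,0,0,0,0,-0.02,-1],[0,0,0,0,0,-0.04,-1],[0,0,0,0,0,-0.047,-1],[0,0,0,0,0,-0.050,-1],[0,0,0,0,0,-0.053,-1],[0,0,0,0,0,-0.053,-1]]'; python3 - <<'E'
from h import *
import cv2
s=cams.get_image("scene")[:,:,::-1]
cv2.imwrite("pics/c6.png",cv2.resize(s[170:285,285:385],None,fx=5,fy=5,interpolation=cv2.INTER_CUBIC))
from station import arm
st=arm.state();p=st['tcp_pos'];print(p,st['contact_force']);u=px("scene",p);print(5*(u[0]-285+.5),5*(u[1]-170+.5))
E
```

```text
clock: 3.68
tcp_pos: [507.7, 150.1, 2.2]
tcp_rot: [-0.0, 0.989, 0.148, 0.0]
contact_force: [0.5, 0.1, -0.1]
width: 0.4
finger_force: 0.0
[507.65888583 150.05058047   2.22041963] [-0.26041521  0.24229731  0.60574206]
240.4182024296017 360.0030973207039
```

View pics/c6.png

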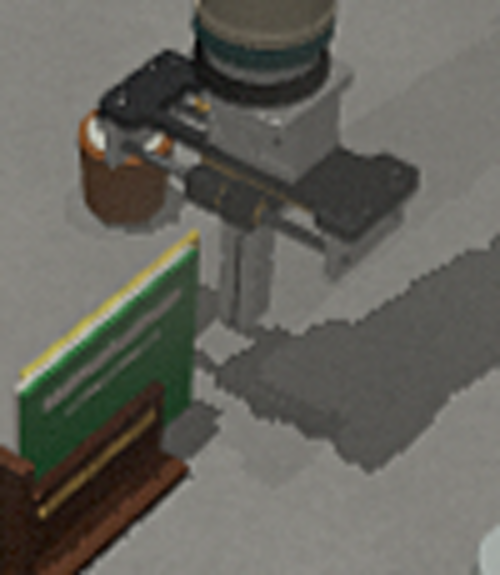

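The tip corner is now at (240,330), about 30 px above the prediction, and there is no contact yet. I'll feel for the counter in small steps.

```bash
python3 -m inch '[[0,0,0,0,0,-0.003,-1],[0,0,0,0,0,-0.005,-1],[0,0,0,0,0,-0.005,-1]]'; python3 - <<'E'
from h import *
print([ (z,at("scene",285+240/5-.5,170+330/5-.5,z)) for z in(0,30)])
E
```

```text
clock: 4.1
tcp_pos: [507.2, 149.9, -3.3]
tcp_rot: [0.0, 0.989, 0.148, -0.0]
contact_force: [-0.1, -0.9, -0.2]
width: 0.4
finger_force: 0.0
[(0, array([490.6, 126.8])), (30, array([511.1, 152. ]))]
```

```bash
python3 -m inch '[[0,0,0,0,0,-0.006,-1],[0,0,0,0,0,-0.012,-1],[0,0,0,0,0,-0.016,-1],[0,0,0,0,0,-0.016,-1]]';python3 -m inch '[[0,0,0,0,0,-0.003,-1],[0,0,0,0,0,-0.006,-1],[0,0,0,0,0,-0.006,-1]]'
```

```text
clock: 4.6
tcp_pos: [507.0, 149.9, -19.6]
tcp_rot: [0.0, 0.989, 0.148, -0.0]
contact_force: [0.3, -0.3, -0.7]
width: 0.4
finger_force: 0.0
clock: 4.97
tcp_pos: [507.2, 149.9, -25.3]
tcp_rot: [0.0, 0.989, 0.148, -0.0]
contact_force: [0.0, -0.0, -0.4]
width: 0.4
finger_force: 0.0
```

```bash
python3 -m inch '[[0,0,0,0,0,-0.003,-1],[0,0,0,0,0,-0.003,-1]]';python3 -m inch '[[0,0,0,0,0,-0.003,-1],[0,0,0,0,0,-0.003,-1]]';python3 -m inch '[[0,0,0,0,0,-0.003,-1],[0,0,0,0,0,-0.003,-1]]'
```

```text
clock: 5.22
tcp_pos: [507.3, 149.9, -28.3]
tcp_rot: [0.0, 0.989, 0.148, -0.0]
contact_force: [0.2, 0.6, 0.0]
width: 0.6
finger_force: 0.0
clock: 5.48
tcp_pos: [507.7, 150.1, -30.3]
tcp_rot: [0.0, 0.989, 0.148, 0.0]
contact_force: [-1.2, -0.3, 9.0]
width: 0.5
finger_force: 4.4
clock: 5.72
tcp_pos: [507.8, 150.1, -30.6]
tcp_rot: [0.0, 0.989, 0.148, 0.001]
contact_force: [-6.5, -2.0, 36.7]
width: 0.5
finger_force: 18.4
```

The fingers meet the counter at a reported z of about -30, so true height is reported z plus 30. I'll raise to a true 50 mm and push.

```bash
python3 -m inch '[[0,0,0,0,0,0.054,-1],[0,0,0,0,0,0.054,-1],[0,0,0,0.0143,0.0044,0.054,-1],[0,0,0,0.0239,0.0073,0.054,-1],[0,0,0,0.0306,0.0093,0.054,-1],[0,0,0,0.0363,0.0111,0.054,-1],[0,0,0,0.042,0.0128,0.054,-1],[0,0,0,0.0459,0.014,0.054,-1],[0,0,0,0.0478,0.0146,0.054,-1],[0,0,0,0.0478,0.0146,0.054,-1]]';python3 -m inch '[[0,0,0,0.0019,0.0006,0,-1],[0,0,0,0.0038,0.0012,0,-1],[0,0,0,0.0038,0.0012,0,-1]]'
```

```text
clock: 6.98
tcp_pos: [554.5, 164.3, 19.7]
tcp_rot: [0.0, 0.989, 0.148, -0.001]
contact_force: [-2.0, -0.8, 0.6]
width: 0.2
finger_force: 1.1
clock: 7.35
tcp_pos: [559.5, 166.0, 19.9]
tcp_rot: [-0.0, 0.989, 0.148, 0.0]
contact_force: [-0.4, -0.2, -0.4]
width: 0.5
finger_force: 0.3
```

```bash
for i in 1 2 3; do python3 -m inch '[[0,0,0,0.0019,0.0006,0,-1],[0,0,0,0.0019,0.0006,0,-1]]' | grep -E 'tcp_pos|contact'; done
```

```text
tcp_pos: [561.0, 166.4, 19.9]
contact_force: [-1.7, -0.5, 0.7]
tcp_pos: [561.1, 166.4, 19.9]
contact_force: [-6.0, -2.0, 4.5]
tcp_pos: [560.7, 166.2, 19.9]
contact_force: [-9.4, -3.5, 8.9]
```

```bash
python3 -m inch '[[0,0,0,0.0019,0.0006,0,-1],[0,0,0,0.004,0.0012,0,-1],[0,0,0,0.004,0.0012,0,-1]]'; python3 -m inch '[[0,0,0,-0.02,-0.006,0,-1],[0,0,0,-0.06,-0.018,0,-1],[0,0,0,-0.08,-0.024,0.06,-1],[0,0,0,-0.08,-0.024,0.12,-1],[0,0,0,-0.05,-0.1,0.14,0],[0,0,0,-0.05,-0.16,0.14,1],[0,0,0,-0.05,-0.22,0.14,1],[0,0,0,-0.05,-0.27,0.14,1],[0,0,0,-0.05,-0.27,0.14,1]]'
python3 - <<'E'
from h import *
import cv2
t=cams.get_image("top"); s=cams.get_image("scene")
cv2.imwrite("pics/t7.png",t[:,:,::-1]);cv2.imwrite("pics/s7.png",s[:,:,::-1])
a=cv2.resize(t[152:252,185:245],None,fx=6,fy=6,interpolation=cv2.INTER_CUBIC)
b=cv2.resize(s[205:290,275:335],None,fx=7,fy=7,interpolation=cv2.INTER_CUBIC)
cv2.imwrite("pics/c7.png",cv2.hconcat([a,cv2.copyMakeBorder(b,0,5,0,0,cv2.BORDER_CONSTANT)])[:,:,::-1])
E
```

```text
clock: 8.48
tcp_pos: [559.9, 166.0, 19.8]
tcp_rot: [0.002, 0.989, 0.148, -0.008]
contact_force: [-19.6, -4.3, 17.7]
width: 0.1
finger_force: 10.3
clock: 9.6
tcp_pos: [519.2, -108.2, 160.3]
tcp_rot: [0.002, 0.99, 0.143, 0.001]
contact_force: [0.2, 0.4, 0.9]
width: 47.4
finger_force: 0.0
```

View pics/c7.png

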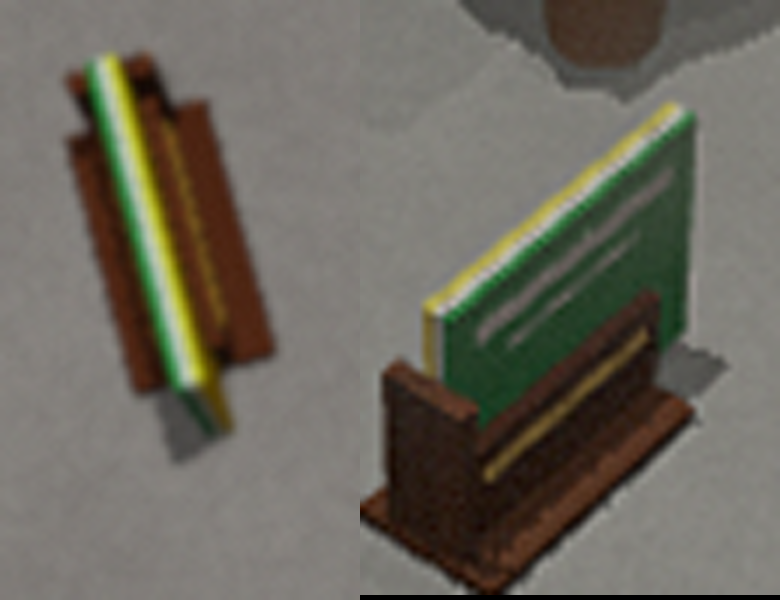

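The cards are flush and against the stop, with their near ends at crop pixel (188,387). Next I'll measure the way to the clip.

```bash
python3 - <<'E'
from h import *
from station import arm
print("card end",at("top",185+188/6-.4,152+387/6-.4,130), at("scene",275+(683-360)/7-.4,205+110/7-.4,130))
s=arm.state();print(s['tcp_pos'],s['tcp_rot'],s['width'],s['clock'])
import cv2
# clip untouched? red centroid in top
for f in("pics/top0.png","pics/t7.png"):
    t=cv2.imread(f)[195:262,325:385].astype(int);m=(t[:,:,2]>t[:,:,1]+50);print(m.sum(),np.argwhere(m).mean(0))
E
```

```text
card end [569.6 171.3] [569.9 168.6]
[ 519.52968323 -101.95407725  160.12507917] [9.60962753e-05 9.89195460e-01 1.46599710e-01 9.26222356e-04] 55.146155041852786 9.7
145 [29.04827586 25.51034483]
0 [nan nan]<stdin>:8: RuntimeWarning: Mean of empty slice.
  ret = um.true_divide(
```

```bash
python3 -m inch '[[0,0,3.1,0.001,-0.06,0,1],[0,0,3.1,0.001,-0.1025,0,1],[0,0,3.1,0.001,-0.1025,0,1],[0,0,3.1,0.001,-0.1025,-0.05,1],[0,0,3.1,0.001,-0.1025,-0.1,1],[0,0,3.1,0.001,-0.1025,-0.1,1],[0,0,3.1,0.001,-0.1025,-0.1,1]]'
python3 - <<'E'
from h import *
import cv2
t=cams.get_image("top"); s=cams.get_image("scene")
a=cv2.resize(t[190:270,320:390],None,fx=6,fy=6,interpolation=cv2.INTER_CUBIC)
b=cv2.resize(s[145:215,230:290],None,fx=6,fy=6,interpolation=cv2.INTER_CUBIC)
cv2.imwrite("pics/c8.png",cv2.hconcat([a,cv2.copyMakeBorder(b,0,60,0,0,cv2.BORDER_CONSTANT)])[:,:,::-1])
from station import arm
e=np.array([.94,.342,0]);n=np.array([-.342,.94,0])
print("clip pts predicted scene crop:")
pin=np.array([559.8,-190,30])
for q in(pin,pin+63*e,pin-58*e+33*n,pin-58*e-33*n):
    u=px("scene",q);print((420+6*(u[0]-230+.5)).round(),(6*(u[1]-145+.5)).round())
p=arm.state()['tcp_pos']+[0,0,30];print(p)
for q in(p+53*n,p-53*n):
    u=px("scene",q);print("tip",420+6*(u[0]-230+.5).round(),(6*(u[1]-145+.5)).round())
E
```

```text
clock: 10.58
tcp_pos: [521.5, -202.3, 61.3]
tcp_rot: [0.0, 0.984, 0.176, 0.001]
contact_force: [-1.3, 0.1, 0.4]
width: 94.2
finger_force: 0.0
clip pts predicted scene crop:
602.0 228.0
528.0 284.0
713.0 200.0
622.0 159.0
[ 521.84033807 -203.40371157   92.08923706]
tip 720.0 137.0
tip 570.0 72.0
```

View pics/c8.png

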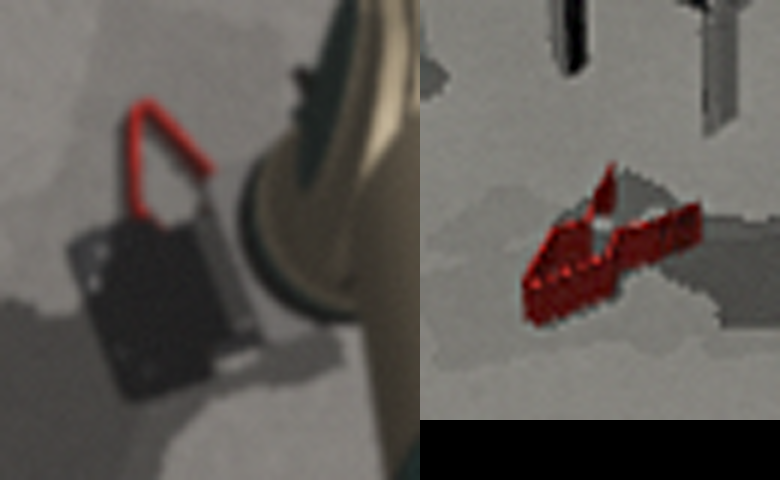

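The fingertips at (720,135) and (570,75) match the corrected prediction and straddle the clip handles, which end at (700,203) and (612,165). I'll go down and pinch.

```bash
python3 -m inch '[[0,0,0,-0.001,-0.001,-0.05,1],[0,0,0,-0.001,-0.001,-0.08,1],[0,0,0,-0.001,-0.001,-0.086,1],[0,0,0,-0.001,-0.001,-0.086,1]]'; python3 -m inch '[[0,0,0,0,0,0,-1],[0,0,0,0,0,0,-1],[0,0,0,0,0,0,-1],[0,0,0,0,0,0,-1],[0,0,0,0,0,0,-1],[0,0,0,0,0,0,-1],[0,0,0,0,0,0,-1],[0,0,0,0,0,0,-1],[0,0,0,0,0,0,-1],[0,0,0,0,0,0,-1]]'
```

```text
clock: 11.18
tcp_pos: [519.9, -205.0, -24.8]
tcp_rot: [0.0, 0.985, 0.174, 0.001]
contact_force: [-0.1, 0.2, 0.2]
width: 93.9
finger_force: 0.0
clock: 12.42
tcp_pos: [519.3, -205.1, -25.5]
tcp_rot: [0.0, 0.985, 0.174, 0.001]
contact_force: [-0.5, -1.2, 5.8]
width: 26.0
finger_force: 30.0
```

```bash
python3 -m inch '[[0,0,0,0,0,0.01,-1],[0,0,0,0,0,0.03,-1],[0,0,0,0,0,0.06,-1],[0,0,0,0,0,0.1,-1],[0,0,0,0,0,0.13,-1],[0,0,0,0,0,0.13,-1],[0,0,0,0,0,0.13,-1]]'
python3 - <<'E'
from h import *
import cv2
t=cams.get_image("top"); s=cams.get_image("scene")
def red(im,r):
    y0,y1,x0,x1=r;c=im[y0:y1,x0:x1].astype(int);m=((c[:,:,0]>c[:,:,1]+45)&(c[:,:,0]>90*0+c[:,:,2]+45)).astype(np.uint8)
    n,l,st,ce=cv2.connectedComponentsWithStats(m);return m
a=t[150:260,310:400];b=s[120:215,230:300]
m=red(t,(150,260,310,400));
for r in m[::2]:
    if r.any(): print(''.join('.#'[v] for v in r[15:75]))
m=red(s,(110,215,220,310));print()
for r in m[::2]:
    if r.any(): print(''.join('.#'[v] for v in r))
cv2.imwrite("pics/t9.png",t[:,:,::-1]);cv2.imwrite("pics/s9.png",s[:,:,::-1])
E
```

```text
clock: 13.3
tcp_pos: [517.9, -204.4, 103.3]
tcp_rot: [-0.0, 0.985, 0.174, -0.001]
contact_force: [-1.0, -0.3, -0.8]
width: 25.8
finger_force: 30.0
..................................##........................
..................................###.......................
....................................##......................
...............##...................###.....................
...............##....................##.....................
...............###....................##....................
................###...................###...................
.................###...................###..................
..................##....................###.................
...................##...................##..................
....................##..................##..................
....................###.....................................
.....................####...................................
.......................#######..............................
............................####............................

.....................................
[... 718 characters left out ...]
........#######................................................
...................###.........###########................................................
...............................#########..................................................
...............................######.....................................................
................................###.......................................................
.................................................................................#........
.................................................................................##.......
...................................................................................##.....
```

The clip is spread and lifted: in the top mask the two jaw tips are about 20 px apart. I'll measure its pose relative to the TCP.

```bash
python3 - <<'E'
from h import *
import cv2
from station import arm
t=cv2.imread("pics/t9.png").astype(int)[150:260,310:400]
m=(t[:,:,2]>t[:,:,1]+45)&(t[:,:,2]>t[:,:,0]+45)
ys,xs=np.nonzero(m);xs=xs+310;ys=ys+150
P=np.array([at("top",x,y,159) for x,y in zip(xs,ys)])
st=arm.state();p=st['tcp_pos'];q=st['tcp_rot'];yaw=2*np.arctan2(q[2],q[1]);print(p,np.degrees(yaw))
e=np.array([np.cos(yaw),np.sin(yaw)]);n=np.array([-e[1],e[0]])
a=(P-p[:2])@e;b=(P-p[:2])@n
for s in(1,-1):
    k=b*s>0 if s==1 else b<0
    i=np.argsort(-a[k])[:4];print("tip",a[k][i].round(1),b[k][i].round(1))
    kk=(a>60)&k; print("slope",np.polyfit(a[kk],b[kk],1), b[k].min(),b[k].max())
print("rear",a.min(),b[a<a.min()+8])
E
```

```text
[ 517.59298039 -204.31610995  102.64511969] 20.08874879592799
tip [112.4 111.6 110.1 109.2] [27.5 25.1 28.4 26.1]
slope [ 0.02913128 25.10565692] 9.208000384754365 31.178039473562116
tip [111.1 110.2 108.7 107.8] [-22.7 -25.1 -21.7 -24.1]
slope [ -0.0229344  -21.54371159] -26.525647754054955 -14.924321905529425
rear 44.93759807544638 [18.57439645 16.19214463 13.93815651 11.59025221  9.20800038 17.144749
 14.7968447  12.4489404  10.16060475 11.05364047]
```

```bash
python3 -m inch '[[0,0,-1,-0.01,0.04,0,-1],[0,0,-2,-0.022,0.09,0,-1],[0,0,-3,-0.034,0.14,0,-1],[0,0,-3,-0.046,0.19,0,-1],[0,0,-3,-0.058,0.24,0,-1],[0,0,-3,-0.07,0.29,0,-1],[0,0,-3,-0.077,0.32,0,-1],[0,0,-3,-0.08,0.333,0,-1],[0,0,-3,-0.08,0.333,-0.02,-1],[0,0,-3,-0.08,0.333,-0.045,-1],[0,0,-3,-0.08,0.333,-0.065,-1],[0,0,-3,-0.08,0.333,-0.072,-1],[0,0,-3,-0.08,0.333,-0.072,-1],[0,0,-3,-0.08,0.333,-0.072,-1]]'
python3 - <<'E'
from h import *
import cv2
from station import arm
st=arm.state();print(st['tcp_pos'],st['tcp_rot'],st['width'])
for n_ in("top","scene"):cv2.imwrite(f"pics/{n_}10.png",cams.get_image(n_)[:,:,::-1])
t=cv2.imread("pics/scene10.png").astype(int)[170:290,270:380]
m=(t[:,:,2]>t[:,:,1]+45)&(t[:,:,2]>t[:,:,0]+45)
for r in m[::2]:
    if r.any(): print(''.join('.#'[int(v)] for v in r))
E
```

```text
clock: 15.15
tcp_pos: [439.3, 128.1, 32.4]
tcp_rot: [-0.0, 0.989, 0.148, 0.001]
contact_force: [-0.2, -0.9, -0.4]
width: 26.2
finger_force: 30.0
[439.25396817 128.13483538  32.38562413] [-2.66606570e-05  9.88945320e-01  1.48279772e-01  5.12442422e-04] 26.19664582925132
...............................#................#.............................................................
...............................##...............#.............................................................
.................................##...........#...............................................................
........................................##....................................................................
...........................................................................#..................................
......................................................................#.......................................
....................................................................#.........................................
.....................................................
[... 356 characters left out ...]
..................................
........................................................................##....................................
......................................................................##......................................
....................................................................##........................................
..................................................................#...........................................
...............................................................##.............................................
...............................................................#..............................................
```

```bash
python3 - <<'E'
from h import *
import cv2
def mask(f,y0,y1,x0,x1):
    h=cv2.cvtColor(cv2.imread(f),cv2.COLOR_BGR2HSV)[y0:y1,x0:x1].astype(int)
    return ((h[:,:,0]<4)|(h[:,:,0]>174))&(h[:,:,1]>150)&(h[:,:,2]>40)
for f,(y0,y1,x0,x1) in(("pics/top10.png",(205,260,190,260)),("pics/scene10.png",(185,270,300,372))):
    m=mask(f,y0,y1,x0,x1);print(f)
    for i,r in enumerate(m):
        if r.any() and (i%2==0 or 'top' in f): print(y0+i,''.join('.#'[int(v)] for v in r))
E
```

```text
pics/top10.png
227 .........................................#............................
228 .........................................#............................
229 ..........................................#...........................
230 ..........................................#...........................
231 ..........................................#...........................
232 ..........................................##..........................
233 ...........................................#..........................
234 ...........................................#..........................
pics/scene10.png
211 .......................................#................................
213 ......................................#.................................
215 ............................#...............#...........................
219 .......................#..................#.............................
221 ...........................................#............................
223 ..........................................#.............................
229 ...................................#....................................
235 .................................#......................................
237 .................................#......................................
```

```bash
python3 - <<'E'
from h import *
import cv2
o=np.array([569.6,171.3]);e=np.array([.9563,.2924]);n=np.array([-.2924,.9563])
for c in((231,227),(232,230),(233,234)):
    d=at("top",*c,88)-o;print("top right jaw rel edge",d@e,d@n)
h=cv2.cvtColor(cv2.imread("pics/scene10.png"),cv2.COLOR_BGR2HSV).astype(int)[195:265,300:372]
m=((h[:,:,0]<6)|(h[:,:,0]>172))&(h[:,:,1]>120)
for i,r in enumerate(m):
    if r.any(): print(195+i,''.join('.#'[int(v)] for v in r))
T=np.array([439.3,128.1])
for k,(a,b,z) in dict(pin=(47,1,88),Ltip=(107,27,88),Rtip=(107,-25,88),Ltipb=(107,27,58),Rtipb=(107,-25,58),Lknee=(60,26,88)).items():
    q=T+a*e+b*n;print(k,np.round(px("scene",[*q,z]),1),np.round(px("top",[*q,z]),1))
E
```

```text
top right jaw rel edge -29.904540000000022 -27.35143
top right jaw rel edge -38.27803000000001 -27.71911000000002
top right jaw rel edge -49.292010000000026 -27.488570000000013
206 .............................................#..........................
210 ........................................#...............................
211 .......................................#................................
212 ......................................#..........#......................
213 ......................................#........#........................
214 .....................................#........#.........................
215 ............................##...........####...........................
216 ..........................##.............##.............................
217 ..........................#...............#.............................
218 .........................#...............##.............................
219 .......................#.................##.............................
220 ......................#...........#.......##............................
[... 1194 characters left out ...]
#.....................................
237 ................................##......................................
258 ..#.....................................................................
260 ..........#.............................................................
261 ........#...............................................................
263 #.......................................................................
264 .....#..................................................................
pin [339.1 215.6] [227.8 251.8]
Ltip [334.1 230.1] [212.1 232.5]
Rtip [319.5 222.3] [231.4 227. ]
Ltipb [333.6 237.9] [213.7 234.2]
Rtipb [319.1 230. ] [232.4 228.8]
Lknee [343.5 221.5] [217.2 249.7]
```

Measured jaw tips match the prediction within 1–2 px, and the clip is centred on the cards. Advancing 60 mm puts the edges 30 mm ahead of the pin.

```bash
python3 -m inch '[[0,0,0,0.0075,0.003,0,-1],[0,0,0,0.015,0.0053,0,-1],[0,0,0,0.0225,0.0076,0,-1],[0,0,0,0.03,0.01,0,-1],[0,0,0,0.0375,0.0122,0,-1],[0,0,0,0.045,0.0145,0,-1],[0,0,0,0.051,0.0164,0,-1],[0,0,0,0.055,0.0177,0,-1],[0,0,0,0.057,0.0184,0,-1],[0,0,0,0.057,0.0184,0,-1],[0,0,0,0.057,0.0184,0,-1],[0,0,0,0.057,0.0184,0,-1]]'
python3 - <<'E'
from h import *
import cv2
from station import arm
st=arm.state();T=st['tcp_pos'];print(T)
for n_ in("top","scene"):cv2.imwrite(f"pics/{n_}11.png",cams.get_image(n_)[:,:,::-1])
e=np.array([.9563,.2924]);n=np.array([-.2924,.9563])
for k,(a,b,z) in dict(Ltip=(107,27,88),Ltipb=(107,27,58),Rtip=(107,-25,88),Lknee=(60,26,88)).items():
    q=T[:2]+a*e+b*n;print(k,np.round(px("scene",[*q,z]),1),np.round(px("top",[*q,z]),1))
print("card near top g/y corner exp",px("scene",[567,176,130]))
im=cv2.imread("pics/scene11.png");h=cv2.cvtColor(im,cv2.COLOR_BGR2HSV).astype(int)
h0=cv2.cvtColor(cv2.imread("pics/s7.png"),cv2.COLOR_BGR2HSV).astype(int)
y0,y1,x0,x1=210,265,280,350
for i in range(y0,y1):
    s=''
    for a,(H,S,V) in zip(h0[i,x0:x1],h[i,x0:x1]): s+='R' if (H<6 or H>172) and S>120 else 'G' if 45<H<90 and S>80 else 'Y' if 20<H<32 and S>100 else '.'
    print(i,s)
def gm(h): 
    m=(h[:,:,0]>45)&(h[:,:,0]<90)&(h[:,:,1]>80);m[:,340:]=0;m[:,:270]=0;ys,xs=np.nonzero(m[200:285]);return xs.min(),xs.max(),ys.min()+200,len(xs)
print("green extents before/after",gm(h0),gm(h))
E
```

```text
clock: 16.75
tcp_pos: [495.5, 146.6, 31.9]
tcp_rot: [0.0, 0.989, 0.149, -0.0]
contact_force: [0.5, 0.1, -0.6]
width: 26.0
finger_force: 30.0
[495.52069311 146.61166185  31.91086318]
Ltip [321.7 241.4] [205.9 211.3]
Ltipb [321.3 249.2] [207.6 213.5]
Rtip [306.9 233.2] [225.  205.9]
Lknee [331.6 232.4] [210.9 228.2]
card near top g/y corner exp (np.float64(323.1578977993732), np.float64(221.4137660183059))
210 ......................................................................
211 ......................................................................
212 ......................................................................
213 ......................................................................
214 ......................................................................
215 ......................................................................
216 ......................................................R...............
217 ......................................................................
218 ......................................................................
219 .............
[... 2861 characters left out ...]
..............................................
258 ....YY.GGGGGGGGGGGGGG.................................................
259 .......GGGGGGGGGGGGG..................................................
260 ........GGGGGGGGGGG...................................................
261 ..........GGGGGGGGY...........R.......................................
262 ............GGGGG.............R.......................................
263 ............GGGG......................................................
264 ............GGY........Y..............................................
green extents before/after (np.int64(287), np.int64(322), np.int64(221), 388) (np.int64(287), np.int64(322), np.int64(221), 392)
```

The left jaw tip is at (320,242), where predicted, the right jaw passes behind the cards, and the cards have not moved. Handing in.

```bash
python3 -m inch '[[0,0,0,0,0,0,-1],[0,0,0,0,0,0,-1],[0,0,0,0,0,0,-1],[0,0,0,0,0,0,-1]]'; python3 -c "
from station import job_done
print(job_done())"
```

```text
clock: 17.35
tcp_pos: [495.7, 146.7, 31.9]
tcp_rot: [-0.0, 0.989, 0.149, 0.0]
contact_force: [-0.6, 0.7, -1.1]
width: 26.0
finger_force: 30.0
the job is handed in; nothing more can be done
None
```

I handed the job in at 17.4 s; no verdict came back, but my last images show all three cards flush against the stop and the clip held open around their free edges, about 72 mm up and apparently clear of the cards, with no contact with the candle or glasses noticed.

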